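# Open the fume hood's sash to its marked height and set the airflow monitor

### The job

Push the fume hood's sliding window up with your fingertips from beneath its lip, gripping nothing, until the arrow on the sash stands level with the pointer clamped on the post, and not past it. Then, with the sash left standing there, press the button of the hood's airflow monitor right in and let it go. Do not move the pointer, and leave the glassware and bottles in and around the hood where they stand.

Things in the scene. Friction and masses are not known exactly. Their poses are not given: they have to be found in the camera images.
- sill_front (a point): Middle of the front edge of the hood's sill, upper side, 62 mm above the worktop; axes are the hood's: x into it (its front faces -x), y left, z up. Small clear bench fume hood, fixed, 270 wide, 200 deep, 590 high, on 50 mm feet astride a 40 mm rim of the worktop; white column at left, aluminium post at right, opening 166 wide. Flask and bottle inside are fixed.
- sash (a joint): Height of the sash in m: 0 = closed (lip underside 80 mm above the worktop), grows upward, stop at 0.26. Counterweighted: it takes 2 to 5 N to move either way and stays where it is left.
- lip_edge (a point): Middle of the lip's front edge, at its underside, 4 mm behind the foremost line of the round edge; moves with the sash. The lip is a level aluminium shelf 160 wide (y) along the bottom of the sash; it stands out 40 mm in front (-x) of the sash's lower rail, 8 thick at its round front edge; free beneath. Its upper face is not to be touched (no gripping). Axes as the hood's.
- sash_arrow (a point): Tip of the small black arrow at the right end of the sash's lower rail, 13 mm above the lip's underside; points right (-y), moves with the sash. Axes as the hood's, z up.
- pointer_tip (a point): Tip of the steel pointer clamped with a black thumb knob on the right post beside a tick scale: clamp 30 wide, 18 high, stands out 17 mm from the post; it points left (+y) at the sash. Its height marks the working height (248 to 308 mm above the worktop). Axes as the hood's, z up.
- pointer (a joint): Position of the clamped pointer along the post in m; 0 = 248 mm above the worktop. Tightly clamped (25 N); it must stay.
- set_button_top (a point): Middle of the top of the airflow monitor's black round button, 22 mm across, on the sloping face of the grey box low on the white left column, 118 mm left (+y) of point lip_edge. The face slopes 45 deg: its outward normal points up and to the hood's front (-x), as does this point's z axis. A thin dark display is above it on the same face.
- set_button (a joint): Travel of that button in m: 0 = out, 0.006 = fully in (5 N); springs back.
- hood_beaker: Glass beaker, 53 across, 70 high, upright inside the hood on its floor (62 mm above the worktop), 6 to 9 cm behind the sash; origin: centre of its base. Bystander.
- vial: Glass vial with black cap, 32 across, 54 high, on the worktop in front of the hood at the left; origin: centre of its base. Bystander.
- dish: Glass petri dish with lid, 88 across, 18 high, on the worktop in front of the hood; origin: centre of its base. Bystander.
- bottle: Small brown bottle with orange cap, 47 across, 92 high, on the worktop in front of the hood at the right; origin: centre of its base. Bystander.

How it is judged:
By the outcome, as a careful person would: the job done as asked, in the order asked, and still so for the second after the job is handed in, with the robot touching nothing.
It also fails if it takes over 48 s, if anything falls off the work surface, if the arm or the gripper's body presses on something with over 40 N, if the wrist force passes 120 N, or if a joint passes its speed limit or range.

### The arm

A 7-joint arm with a two-finger parallel gripper is mounted at the origin on a cart in front of the work surface, level with it; the furniture and walls round the work are solid. World frame = base frame: x ahead of the robot, y to its left, z up, the work surface at z = 0. Lengths are in m, angles in rad, forces in N, time in s.
With the tool pointing down it reaches from about 0.425 to 0.95 m from the base axis. Payload 4.7 kg.
Tool frame: the origin (TCP) lies on the centre line of the jaws, within the pads' length; the fingertips stand robot.nose_length ahead of it and the grasp point (between the pads) lies 8 mm behind it (robot.nose_length is the distance from the TCP to the fingertips, in m); z points along the fingers, y is the line along which they close (so a half turn about z gives the same grasp; the last joint's range is limited). The gripper opens to 85 mm and grips with 20 to 120 N. Pads are 22 mm wide; open, the fingers measure 114 mm over their backs; the gripper's body (76 mm by 85 mm) begins 54 mm behind the grasp point. The pads swing forward as they close: fully open they stand 13 mm farther back than shut.
Start: joints at [-1.179, 0.469, -0.049, 1.532, 0.024, 1.141, -0.082], TCP at [0.276, 0.616, 0.242] pointing down, gripper open.
Joint ranges: [-2.59, 2.59], [-0.33, 1.99], [-1.39, 1.29], [0.1, 2.45], [-1.04, 4.18], [0.21, 1.99], [-2.66, 2.66]. Speed limits (rad/s): [2.57, 2.57, 3.14, 3.14, 3.14, 3.14, 3.14].

### API

Orientations are given as [roll, pitch, yaw] about the fixed x, y, z axes, in that order (R = Rz(yaw) Ry(pitch) Rx(roll)).
In Python, from plant import robot gives the robot as it stands. Calls block until the motion is done:
- robot.goto(position, orientation): joint-space move of the TCP to a pose.
- robot.move_straight(position, vel=0.15, attitude=None, contact_N=None): straight line of the TCP; attitude=None keeps the orientation; vel is the mean speed in m/s. With contact_N (N) it stops when the force on the tool has changed by that much, and returns True; else False.
- robot.move_joints(angles): joint-space move.
- robot.grip(opening, strength=None): opening from 0.0 (shut) to 1.0 (fully open); strength is the grip in N (None keeps the last); returns when the fingers have stopped.
- robot.sleep(seconds).
- robot.inverse_kinematics(position, orientation): joint angles nearest the present ones, or None.
- robot.sense(): the state.
- robot.grab_frame(name): name is "side" or "top"; returns a dict with "image" (400x640x3 uint8, red, green, blue), "range_z" (400x640 float32, m along the optical axis (not along the pixel's ray), 0 where there is no reading), "fx", "fy", "cx", "cy" (pixels), "dist_coeffs" ([k1, k2, p1, p2, k3] as OpenCV has them; the pictures are not rectified), "R" (3x3) and "t" (3): a world point X has camera coordinates R X + t. Camera axes: x right, y down, z forward; pixel columns grow to the right and rows downward; lengths in m; the calibration is good to about 2 mm. A picture is of the moment at which its call begins.
A pose or a line that the arm cannot do raises robot.IKError and nothing moves.
- robot.close_job(): hands the job in; it is judged then, once.
The state is a dict: "t": time; "joint_pos": joint angles; "joint_velocities": joint speeds; "effort": joint torques, N m; "tcp_pos": TCP position; "tcp_rot": TCP orientation; "wrist_force": force on the tool from outside, world axes, zero at the start; "torque": the same for the moment, N m; "opening": opening from 0.0 (shut) to 1.0 (fully open); "gripper_force": force on a finger pad.
Only numpy, scipy, OpenCV 4.12 (cv2) and the standard library are available. Lean on these libraries where they do the work, as an engineer would, in place of code of your own. Each camera call takes 0.05 s, during which the arm holds its last target. There are 200 camera calls.

## Working session

There is one attempt and no reset: what is moved stays moved. The work goes in short steps, each a Python script; the robot and the scene stay as the last script left them, time stands still between calls to the robot, and variables do not carry over. Pictures are saved under pics/ and viewed, at most 10 in all, crops included, and the job is handed in when it is done.

```bash
mkdir -p pics; ls; cat > h.py <<'E'
import numpy as np, cv2
from plant import robot
def grab(n,tag):
    f=robot.grab_frame(n); cv2.imwrite(f'pics/{tag}.png',f['image'][:,:,::-1]); np.savez(f'pics/{tag}.npz',**f); return f
def K(f): return np.array([[f['fx'],0,f['cx']],[0,f['fy'],f['cy']],[0,0,1]],float)
def ray(f,uv):
    n=cv2.undistortPoints(np.array([[uv]],float),K(f),np.array(f['dist_coeffs'],float))[0,0]
    R=np.array(f['R']);return -R.T@np.array(f['t']), R.T@np.array([n[0],n[1],1])
def plane(f,uv,ax,val):
    c,d=ray(f,uv); return c+d*(val-c[ax])/d[ax]
def depth(f,uv):
    u,v=int(round(uv[0])),int(round(uv[1])); z=f['range_z'][v-1:v+2,u-1:u+2]; z=z[z>0]
    c,d=ray(f,uv); return c+d*np.median(z) if len(z) else None
def proj(f,X):
    r,_=cv2.Rodrigues(np.array(f['R'],float)); return cv2.projectPoints(np.array([X],float),r,np.array(f['t'],float),K(f),np.array(f['dist_coeffs'],float))[0][0,0]
E
python3 - <<'E'
from h import *
for n in('side','top'):
    f=grab(n,n+'0'); print(n,f['fx'],f['R'],f['t'],-np.array(f['R']).T@f['t'],f['dist_coeffs'])
print(robot.nose_length,robot.sense())
E
```

```text
pics
side 504.75864267646466 [[ 0.41412365 -0.91018745  0.0077727 ]
 [-0.47816597 -0.22480966 -0.84900997]
 [ 0.77450559  0.34787847 -0.52831966]] [-0.51868897  0.31640506  0.87132158] [-0.30874793 -0.70408729  0.73299898] [-0.02964731  0.          0.          0.          0.        ]
top 402.8900653647613 [[ 0.01848966 -0.99938351 -0.02984501]
 [-0.98904842 -0.01391049 -0.14693439]
 [ 0.14642865  0.03223492 -0.98869589]] [-0.34255038  0.54339118  0.93990105] [ 0.40614539 -0.36507801  0.99889574] [-0.03679519  0.          0.          0.          0.        ]
0.011 {'t': 0.1, 'joint_pos': array([-1.17890061,  0.46940023, -0.0486074 ,  1.53358985,  0.02408518,
        1.14104247, -0.08231642]), 'joint_velocities': array([ 0.00027564, -0.00269405,  0.0009233 , -0.0044118 ,  0.00012802,
       -0.00027355,  0.00124721]), 'effort': array([ 1.11713263e-03, -5.11516786e+01, -4.67807078e-02, -2.38390052e+01,
        1.08633246e-02,  4.36146001e-03,  7.66000852e-06]), 'tcp_pos': array([0.2754913 , 0.61564536, 0.2413333 ]), 'tcp_rot': array([-3.13973832e+00,  4.79662319e-05,  2.72081483e+00]), 'wrist_force': array([ 0.1219067 ,  0.28707923, -0.14314098]), 'torque': array([0.04392992, 0.03117952, 0.05029995]), 'gripper_force': 0.0, 'opening': 1.0000708196745165}
```

View pics/side0.png

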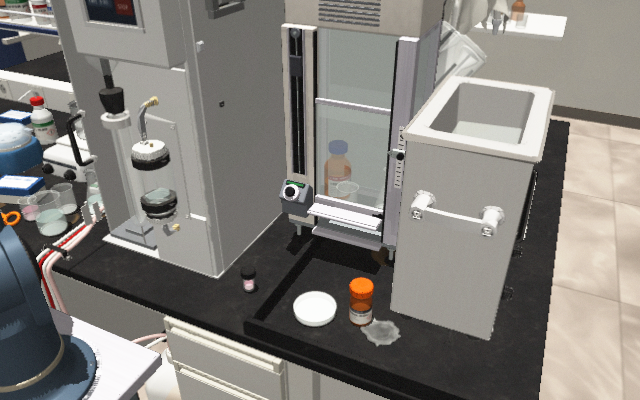

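View pics/top0.png

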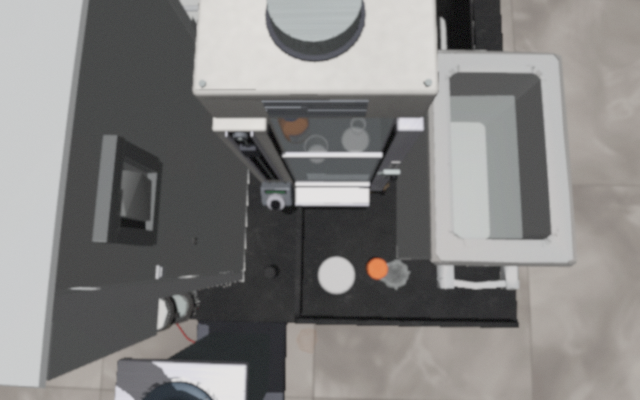

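The side view shows the hood: lip about (310–382, 205–235), knob and pointer about (398, 155), monitor button about (292, 192). In the top view the lip is about (296–370, 183–206) and the button about (275, 201). I'll zoom in on both.

```bash
python3 - <<'E'
from h import *
a=cv2.imread('pics/side0.png')[130:255,270:420]
b=cv2.imread('pics/top0.png')[110:220,240:420]
cv2.imwrite('pics/c1.png',cv2.resize(a,None,fx=4.8,fy=4.8,interpolation=cv2.INTER_CUBIC))
cv2.imwrite('pics/c2.png',cv2.resize(b,None,fx=4.4,fy=4.4,interpolation=cv2.INTER_CUBIC))
f=dict(np.load('pics/side0.npz')); t=dict(np.load('pics/top0.npz'))
for uv in [(310,208),(345,215),(380,222),(310,218),(345,226),(378,234),(292,192),(360,285),(315,308),(249,280),(398,155),(400,180),(300,60),(220,200),(285,180),(400,250)]: print('side',uv,depth(f,uv))
for uv in [(300,195),(335,195),(365,195),(275,201),(377,268),(336,275),(271,271),(390,170),(405,122),(245,124),(240,270),(405,250)]: print('top',uv,depth(t,uv))
E
```

```text
side (310, 208) [ 0.53530203 -0.28231117  0.12897076]
side (345, 215) [ 0.54081034 -0.36415348  0.13003082]
side (380, 222) [ 0.55397865 -0.44007398  0.12547775]
side (310, 218) [ 0.56292029 -0.2681811   0.08157066]
side (345, 226) [ 0.59177853 -0.3446201   0.06338874]
side (378, 234) [ 0.59592954 -0.42465692  0.06207044]
side (292, 192) [ 0.50948474 -0.25247209  0.17664261]
side (360, 285) [ 0.38340937 -0.46230443  0.09217565]
side (315, 308) [ 0.35923937 -0.37857711  0.01992886]
side (249, 280) [ 0.36254726 -0.22362206  0.0339193 ]
side (398, 155) [ 0.54956241 -0.46750889  0.29331406]
side (400, 180) [ 0.56552762 -0.47195933  0.23052121]
side (300, 60) [ 0.55566215 -0.25445658  0.44997025]
side (220, 200) [ 0.39409783 -0.14914825  0.19380148]
side (285, 180) [ 0.54352296 -0.21700224  0.18031124]
side (400, 250) [ 0.40962284 -0.52576456  0.17792975]
top (300, 195) [ 0.54359553 -0.28999067  0.1280178 ]
top (335, 195) [ 0.54452452 -0.36670265  0.12880667]
top (365, 195) [ 0.54526185 -0.43203327  0.12984232]
top (275, 201) [ 0.52216513 -0.24311316  0.17994469]
top (377, 268) [ 0.38795493 -0.46203734  0.09167041]
top (336, 275) [ 0.36810101 -0.37196659  0.01718786]
top (271, 271) [ 0.37561989 -0.22065643  0.05363159]
top (390, 170) [ 0.56381224 -0.46319379  0.29797731]
top (405, 122) [ 0.57851325 -0.45303069  0.5090333 ]
top (245, 124) [ 0.57389406 -0.25026705  0.50989963]
top (240, 270) [ 0.37625785 -0.14714773  0.05043912]
top (405, 250) [ 0.42741381 -0.51580594  0.13989223]
```

View pics/c1.png

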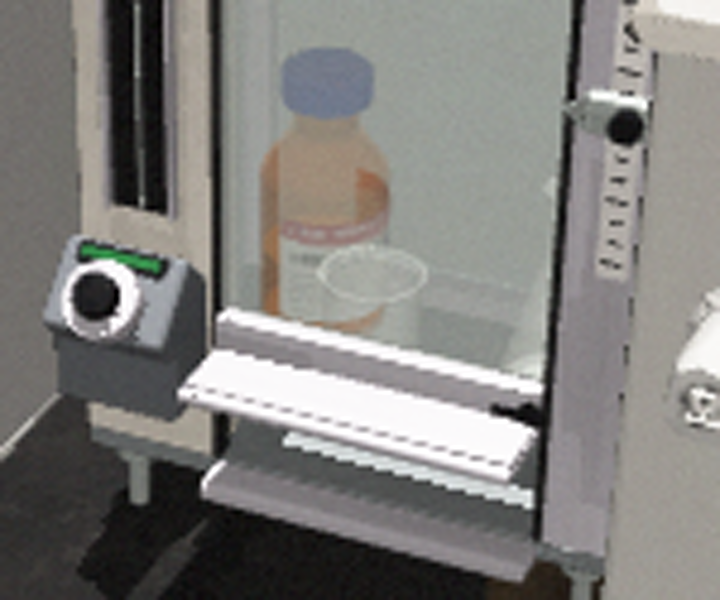

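View pics/c2.png

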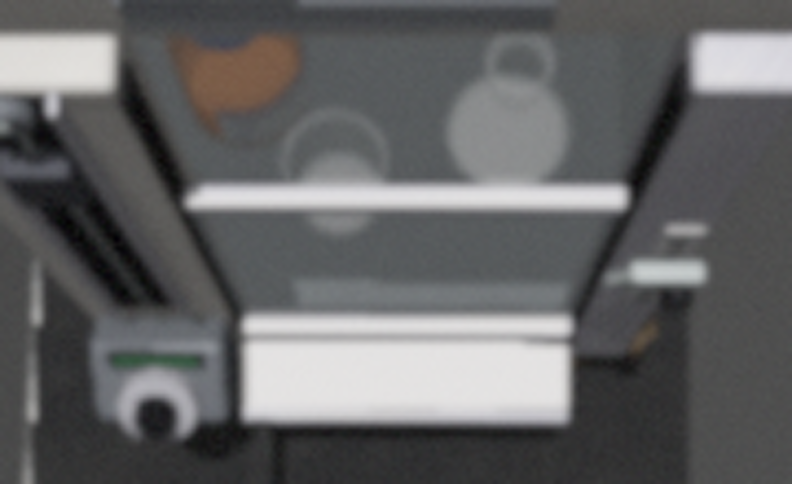

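The crops give me the pixels: side view pointer tip (388.8, 152.3), arrow tip (383.1, 216.5), button (290, 191.5); top view pointer tip (378, 173.2), button (275.2, 204.8), lip front edge (295.2, 205.9)–(369.5, 206.4).

```bash
cat >> h.py <<'E'
def tri(f,a,t,b):
    c1,d1=ray(f,a);c2,d2=ray(t,b)
    s=np.linalg.lstsq(np.c_[d1,-d2],c2-c1,rcond=None)[0]
    p,q=c1+d1*s[0],c2+d2*s[1]; return (p+q)/2,np.linalg.norm(p-q)
E
python3 - <<'E'
from h import *
f=dict(np.load('pics/side0.npz')); t=dict(np.load('pics/top0.npz'))
print('ptr',tri(f,(388.8,152.3),t,(378,173.2)))
print('btn',tri(f,(290,191.5),t,(275.2,204.8)))
C=lambda x,y:(270+x/4.8,130+y/4.8); D=lambda x,y:(240+x/4.4,110+y/4.4)
print('lipFL',tri(f,C(181,393),t,D(243,420))); print('lipFR',tri(f,C(512,474),t,D(570,421)))
for n,fr in(('L',D(243,420)),('R',D(570,421)),('BL',D(243,338)),('BR',D(572,340))): print(n,plane(t,fr,2,.129))
print('arrow depth',depth(f,C(538,414)),depth(f,C(515,410)),depth(f,C(450,375)))
# dense depth of lip top
for nm,g,box in(('side',f,(175,235,300,390)),('top',t,(180,210,290,375))):
    P=[]
    for v in range(box[0],box[1]):
        for u in range(box[2],box[3]):
            z=g['range_z'][v,u]
            if z>0 and min(g['image'][v,u])>200: c,d=ray(g,(u,v));P.append(c+d*z)
    P=np.array(P);P=P[(P[:,2]>.11)&(P[:,2]<.15)]
    A=np.c_[P[:,:2],np.ones(len(P))]
    print(nm,len(P),np.percentile(P,[2,50,98],axis=0).round(4))
# IK
q0=robot.sense()['joint_pos']
for pitch in (0,-20,-30,20,30,45):
  for z in(.09,.27):
    for s in (1,-1):
      R=np.array([[0,0,1],[0,s,0],[-s,0,0]],float).T if 0 else None
      p=np.radians(pitch); zt=np.array([np.cos(p),0,-np.sin(p)]); yt=np.array([0,s,0]); xt=np.cross(yt,zt)
      from scipy.spatial.transform import Rotation as Ro
      rpy=Ro.from_matrix(np.c_[xt,yt,zt]).as_euler('xyz')
      q=robot.inverse_kinematics([.52,-.36,z],list(rpy)); print(pitch,z,s,rpy.round(2),None if q is None else np.round(q,2))
E
```

```text
ptr (array([ 0.56015864, -0.44412759,  0.28924083]), np.float64(0.0025802532309517068))
btn (array([ 0.5155978 , -0.24335038,  0.17233198]), np.float64(0.001487923684483107))
lipFL (array([ 0.5212295 , -0.28162261,  0.12686369]), np.float64(0.00352453122587935))
lipFR (array([ 0.52241896, -0.44279142,  0.12857835]), np.float64(0.0016042426054863957))
L [ 0.52019238 -0.28023862  0.129     ]
R [ 0.52204196 -0.4420112   0.129     ]
BL [ 0.56150441 -0.27908011  0.129     ]
BR [ 0.5626571  -0.44296842  0.129     ]
arrow depth [ 0.56077162 -0.44165282  0.13661994] [ 0.5600032  -0.43108642  0.13625116] [ 0.56143327 -0.39900169  0.14527115]
side 986 [[ 0.5207 -0.4376  0.1269]
 [ 0.5446 -0.3638  0.1307]
 [ 0.5694 -0.2853  0.149 ]]
top 1293 [[ 0.5266 -0.4342  0.1261]
 [ 0.5459 -0.3604  0.1295]
 [ 0.568  -0.2858  0.1477]]
0 0.09 1 [-0.    1.57  0.  ] [ 1.52  1.13 -0.72  2.22  4.18  1.04 -1.2 ]
0 0.09 -1 [ 3.14 -1.57  0.  ] [0.63 1.01 0.33 2.26 3.95 1.85 1.46]
0 0.27 1 [-0.    1.57  0.  ] [ 0.22  0.76  0.91  2.34  3.95  1.86 -2.14]
0 0.27 -1 [ 3.14 -1.57  0.  ] [0.22 0.76 0.91 2.34 3.95 1.86 1. 
[... 737 characters left out ...]
 [ 3.14 -1.22  0.  ] [ 1.88  0.76 -1.34  2.19  4.01  0.23  1.63]
30 0.09 1 [3.14 1.05 3.14] [ 1.72  1.06 -1.19  2.21  3.05  0.27 -0.32]
30 0.09 -1 [ 3.14 -1.05  0.  ] [ 1.62  0.91 -1.01  2.21  3.62  0.33  2.17]
30 0.27 1 [3.14 1.05 3.14] None
30 0.27 -1 [ 3.14 -1.05  0.  ] None
45 0.09 1 [3.14 0.79 3.14] [ 1.64  0.92 -1.21  2.14  1.8   0.25  0.74]
45 0.09 -1 [ 3.14 -0.79  0.  ] [ 1.64  0.92 -1.21  2.14  1.8   0.25 -2.4 ]
45 0.27 1 [3.14 0.79 3.14] [ 1.68  0.43 -1.14  2.01 -0.3   0.32  2.54]
45 0.27 -1 [ 3.14 -0.79  0.  ] [ 1.14  0.24 -0.42  2.04 -1.02  0.48  0.02]<sys>:0: UserWarning: Gimbal lock detected. Setting third angle to zero since it is not possible to uniquely determine all angles.
```

```bash
python3 - <<'E'
from h import *
f=dict(np.load('pics/side0.npz')); t=dict(np.load('pics/top0.npz'))
for uv in [(218,275),(110,240)]: print('floor',uv,plane(f,uv,2,0))
for uv in [(210,250),(205,180),(190,60),(150,255),(110,232),(75,50),(185,60),(150,30),(130,60),(200,20),(160,205),(150,150),(100,60),(400,300),(490,320),(420,205),(490,220)]: print('s',uv,depth(f,uv))
for uv in [(60,330),(20,350),(90,30),(180,250),(130,190),(175,310),(520,260),(445,280),(510,280),(435,250),(400,200),(180,385)]: print('t',uv,depth(t,uv))
# occupancy: max height on 5cm grid from both clouds, x .1-.7,y -.6-.5
import itertools
G={}
for g in(f,t):
    v,u=np.mgrid[0:400:2,0:640:2]; z=g['range_z'][v,u].ravel(); 
    n=cv2.undistortPoints(np.c_[u.ravel(),v.ravel()].astype(float)[:,None],K(g),g['dist_coeffs'].astype(float))[:,0]
    X=(np.c_[n,np.ones(len(n))]*z[:,None]-g['t'])@g['R']; X=X[z>0]
    for p in X: 
        k=(int(p[0]//.05),int(p[1]//.05)); G[k]=max(G.get(k,0),p[2])
print('cols y:',[round(j*.05,2) for j in range(9,-15,-1)])
for i in range(13,0,-1): print('%.2f'%(i*.05),' '.join('%3d'%round(100*G[(i,j)]) if (i,j) in G else ' --' for j in range(9,-15,-1)))
E
```

```text
floor (218, 275) [ 0.38024799 -0.12888356  0.        ]
floor (110, 240) [0.37690003 0.18670053 0.        ]
s (210, 250) [ 0.35025129 -0.14219577  0.09480411]
s (205, 180) [ 0.35682434 -0.1489592   0.25935263]
s (190, 60) [ 0.35924639 -0.14966431  0.4884307 ]
s (150, 255) [0.35070818 0.0332661  0.02317425]
s (110, 232) [0.37234295 0.17312259 0.03099017]
s (75, 50) [0.40250685 0.17361897 0.45779276]
s (185, 60) [ 0.34905327 -0.14771341  0.49087837]
s (150, 30) [ 0.30696379 -0.12259624  0.5458746 ]
s (130, 60) [ 0.30816677 -0.06738632  0.49184686]
s (200, 20) [ 0.39944652 -0.14853966  0.54527936]
s (160, 205) [ 0.28981383 -0.09009638  0.22556903]
s (150, 150) [ 0.29853934 -0.08310898  0.33475284]
s (100, 60) [0.37778408 0.0814363  0.4552864 ]
s (400, 300) [ 0.40820735 -0.53644009  0.06190482]
s (490, 320) [ 0.40948893 -0.70352738  0.07751984]
s (420, 205) [ 0.3685314  -0.56053133  0.30700955]
s (490, 220) [ 0.37070286 -0.6690977   0.30803179]
t (60, 330) [ 0.34497062 -0.14753717  0.67752679]
t (20, 350) [ 0.33309389 -0.13143174  0.69840435]
t (90, 30) [ 0.60023327 -0.14874834  0.6834914
[... 1229 characters left out ...]
 6   5  10  10   2   5  56  46  46  47  54  56  70  70   6   4   2   2   9   9  40  41  41  41
0.30   6   6  10  10   2   2  13   2  57  58  59  59  70  70   0   4   2   2   2   0   0   1   0   1
0.25  --   0   0   0   2   2   0   0   0  57  55  55  58   0   0   4   4   4   4   4   4   4   4   4
0.20  --  --  --  --   1   2   0   0   0  39   0   0   0   0   0   0   0   0   0   0   0   0  --  --
0.15  --  --  --  --  --  --   0   0   0   0   0   0   0   0  --  --  --  --  --  --  --  --  --  --
0.10  --  --  --   0   0   0   0   0   0   1   1   0   0   0   0   0   0   0   0   0   0   0   0   0
0.05  --   0   0   0   0   0   0   0   1  32  31  27   1   0   0   0   0   0   0   0   0   0   0   0
```

```bash
cat > fit.py <<'E'
from h import *
from scipy.spatial.transform import Rotation as Ro
from scipy.optimize import least_squares
import itertools,json
rng=np.random.default_rng(0); D=[]
while len(D)<40:
    p=rng.uniform([.3,-.6,.05],[.7,.6,.5]); o=(Ro.from_euler('xyz',[np.pi,0,rng.uniform(-3,3)])*Ro.from_rotvec(rng.uniform(-1.2,1.2,3))).as_euler('xyz')
    q=robot.inverse_kinematics(list(p),list(o))
    if q is not None: D.append((np.array(q),p,Ro.from_euler('xyz',o).as_matrix()))
def fk(q,L,s):
    R=Ro.from_euler('z',s[0]*q[0]);p=np.zeros(3);P=[p]
    for k,(ax,sg) in enumerate([('y',s[1]),('z',s[2]),('y',s[3]),('z',s[4]),('y',s[5]),('z',s[6])]):
        p=p+R.apply(L[3*k:3*k+3]);P.append(p);R=R*Ro.from_euler(ax,sg*q[k+1])
    p=p+R.apply(L[18:21]);P.append(p);return R.as_matrix(),np.array(P)
best=None
for s3,s5,s7 in itertools.product((1,-1),repeat=3):
    s=(-1,1,s3,1,s5,1,s7)
    M=[fk(q,np.zeros(21),s)[0].T@R for q,_,R in D]
    e=np.std(M,axis=0).max(); print(s,e.round(4))
    if best is None or e<best[0]: best=(e,s,np.mean(M,axis=0))
s=best[1];print(best)
r=least_squares(lambda L:np.concatenate([fk(q,L,s)[1][-1]-p for q,p,_ in D]+[1e-4*L]),np.zeros(21))
print(r.x.reshape(7,3).round(4),abs(r.fun).max())
json.dump(dict(L=list(r.x),s=s,M=best[2].tolist()),open('fk.json','w'))
E
python3 fit.py
```

```text
(-1, 1, 1, 1, 1, 1, 1) 0.574
(-1, 1, 1, 1, 1, 1, -1) 0.5932
(-1, 1, 1, 1, -1, 1, 1) 0.6124
(-1, 1, 1, 1, -1, 1, -1) 0.5889
(-1, 1, -1, 1, 1, 1, 1) 0.6835
(-1, 1, -1, 1, 1, 1, -1) 0.534
(-1, 1, -1, 1, -1, 1, 1) 0.6905
(-1, 1, -1, 1, -1, 1, -1) 0.0
(np.float64(8.757917302242584e-12), (-1, 1, -1, 1, -1, 1, -1), array([[-3.91287467e-13, -1.00000000e+00,  5.09097549e-13],
       [ 1.00000000e+00, -3.91282415e-13, -1.29536154e-12],
       [ 1.29534522e-12,  5.09103091e-13,  1.00000000e+00]]))
[[ 0.000e+00 -1.320e-02  2.377e-01]
 [-0.000e+00 -1.320e-02  2.771e-01]
 [ 0.000e+00 -7.700e-03  2.771e-01]
 [-0.000e+00 -7.700e-03  2.334e-01]
 [ 0.000e+00 -2.000e-04  2.334e-01]
 [-0.000e+00 -2.000e-04  1.475e-01]
 [-0.000e+00  0.000e+00  1.475e-01]] 2.7708585244960377e-05
```

```bash
cat > kin.py <<'E'
import numpy as np,json
from scipy.spatial.transform import Rotation as Ro
from scipy.optimize import least_squares
_d=json.load(open('fk.json'));L=np.array(_d['L']).reshape(7,3);S=_d['s'];M=np.array(_d['M']).round(6)
LO=np.array([-2.59,-.33,-1.39,.1,-1.04,.21,-2.66]);HI=np.array([2.59,1.99,1.29,2.45,4.18,1.99,2.66])
def rot(a,t):
    c,s=np.cos(t),np.sin(t); return np.array([[c,0,s],[0,1,0],[-s,0,c]]) if a else np.array([[c,-s,0],[s,c,0],[0,0,1]])
def fk(q):
    R=rot(0,S[0]*q[0]);p=np.zeros(3);P=[p]
    for k in range(6): p=p+R@L[k];P.append(p);R=R@rot((k+1)%2,S[k+1]*q[k+1])
    P.append(p+R@L[6]);return R@M,np.array(P)
# boxes lo,hi : machine, machine head, container, handles, hood, monitor, bottle, vial, dish, rims, table
B=np.array([[.28,-.15,0,.9,.2,.72],[.255,-.15,.48,.9,.2,.72],[.405,-.8,0,.8,-.512,.42],[.35,-.72,.27,.42,-.53,.34],[.545,-.5,.0,.8,-.22,.065],[.562,-.5,.0,.8,-.22,.62],
 [.49,-.285,.08,.6,-.2,.19],[.36,-.49,0,.415,-.435,.095],[.35,-.24,0,.39,-.2,.055],[.32,-.42,0,.41,-.325,.02],[.25,-.8,0,.3,-.22,.042],[.25,-.29,0,.55,-.25,.042],[.13,-1,-.5,2,1,0],[.27,.2,0,.5,.5,.12],[.43,.1,0,.5,.3,.5]])
def sd(X,r,skip=()):
    b=np.delete(B,skip,0)if len(skip) else B
    d=np.maximum(np.maximum(b[:,:3]-X[:,None],X[:,None]-b[:,3:]),-1e9)
    D=np.where((d>0).any(2),np.linalg.norm(np.maximum(d,0),axis=2),d.max(2)); return (D-r[:,None])
def clear(q,info=False):
    R,P=fk(q); sh,el,wr,tcp=P[2]*0+P[1],P[3],P[5],P[7]
    z=R[:,2]; X=[];r=[]
    for a,b,n,rad in((sh,el,8,.07),(el,wr,8,.055),(wr,tcp-.075*z,5,.048),(tcp-.075*z,tcp,3,.02)):
        for t in np.linspace(0,1,n): X.append(a+(b-a)*t);r.append(rad)
    D=sd(np.array(X),np.array(r))
    if info: i=np.unravel_index(D.argmin(),D.shape); return D.min(),i,np.array(X)[i[0]].round(3)
    return D.min()
def tool(yaw,pitch,flip=1):
    c,s=np.cos(yaw),np.sin(yaw); z=np.array([c*np.cos(pitch),s*np.cos(pitch),-np.sin(pitch)]); y=flip*np.array([-s,c,0]); return np.c_[np.cross(y,z),y,z]
def rpy(R):
    import warnings; warnings.simplefilter('ignore'); return list(Ro.from_matrix(R).as_euler('xyz'))
def ik(p,R,q0,w=0.0):
    def e(q):
        r,P=fk(q); return np.r_[(P[-1]-p)*5,Ro.from_matrix(r.T@R).as_rotvec(),w*(q-q0)]
    s=least_squares(e,np.clip(q0,LO+.02,HI-.02),bounds=(LO+.01,HI-.01)); 
    return s.x,np.abs(s.fun[:6]).max()
E
cat > plan.py <<'E'
from kin import *
rng=np.random.default_rng(1)
for lab,pos,pitches in(('lip',[.534,-.36,.09],(0,15,30)),('hi',[.534,-.36,.262],(0,15,30)),('btn',[.495,-.243,.192],(45,))):
  for pit in pitches:
    for yaw in (0,-20,-40):
      if lab=='btn' and yaw: continue
      best=None
      for _ in range(30):
        R=tool(np.radians(yaw),np.radians(pit),rng.choice([1,-1])); q,e=ik(np.array(pos),R,rng.uniform(LO,HI))
        if e<1e-4:
          c=clear(q,True)
          if best is None or c[0]>best[0][0]: best=(c,q)
      print(lab,pit,yaw,best and (best[0],best[1].round(2)),flush=True)
E
time python3 plan.py
```

```text
lip 0 0 ((np.float64(-0.005741513793404651), (np.int64(15), np.int64(10)), array([ 0.239, -0.36 ,  0.09 ])), array([0.66, 0.99, 0.27, 2.25, 3.95, 1.79, 1.47]))
lip 0 -20 ((np.float64(-0.007000814537775485), (np.int64(15), np.int64(10)), array([ 0.257, -0.259,  0.09 ])), array([0.61, 0.99, 0.08, 2.38, 3.45, 1.8 , 1.58]))
lip 0 -40 ((np.float64(-0.03448225083935034), (np.int64(15), np.int64(0)), array([ 0.308, -0.171,  0.09 ])), array([ 0.51,  0.99, -0.14,  2.39,  2.87,  1.83, -1.52]))
lip 15 0 ((np.float64(0.007313000669406107), (np.int64(23), np.int64(4)), array([ 0.534, -0.36 ,  0.09 ])), array([ 1.15,  0.81, -0.34,  2.25,  4.04,  1.05,  1.63]))
lip 15 -20 ((np.float64(0.007313000568607574), (np.int64(23), np.int64(4)), array([ 0.534, -0.36 ,  0.09 ])), array([ 0.98,  0.81, -0.37,  2.38,  3.43,  1.24,  1.84]))
lip 15 -40 ((np.float64(-0.028030908097774872), (np.int64(15), np.int64(0)), array([ 0.316, -0.177,  0.166])), array([ 0.68,  0.8 , -0.34,  2.41,  2.84,  1.42,  1.8 ]))
lip 30 0 ((np.float64(0.007313000610411333), (np.int64(23), np.int64(4)), array([ 0.534, -0.36 ,  0.09 ])), 
[... 1089 characters left out ...]
6188), (np.int64(23), np.int64(5)), array([ 0.534, -0.36 ,  0.262])), array([ 1.06,  0.36, -0.46,  2.36,  3.45,  0.84, -1.55]))
hi 15 -40 ((np.float64(-0.028086811417703396), (np.int64(15), np.int64(0)), array([ 0.316, -0.177,  0.338])), array([ 1.39,  0.67, -1.25,  2.36,  2.56,  1.17, -0.74]))
hi 30 0 None
hi 30 -20 ((np.float64(0.008000000021873194), (np.int64(23), np.int64(5)), array([ 0.534, -0.36 ,  0.262])), array([ 1.42,  0.33, -0.89,  2.24,  3.28,  0.33, -1.38]))
hi 30 -40 ((np.float64(-0.009170575365420243), (np.int64(15), np.int64(0)), array([ 0.338, -0.196,  0.409])), array([ 1.32,  0.37, -1.04,  2.26,  2.24,  0.65,  2.45]))
btn 45 0 None
real	0m17.776s
user	0m18.310s
sys	0m0.037s
```

```bash
cat > plan2.py <<'E'
from kin import *
rng=np.random.default_rng(2)
btn=np.array([.5155,-.2433,.1725]); n=np.array([-.7071,0,.7071]); tip=btn+.002*n
res=[]
for _ in range(700):
    yaw=np.radians(rng.uniform(-35,20));pit=np.radians(rng.uniform(25,65)); R=tool(yaw,pit)@Ro.from_euler('z',rng.uniform(-3.1,3.1)).as_matrix()
    q,e=ik(tip-.011*R[:,2],R,np.r_[rng.uniform(LO,HI)])
    if e<1e-4:
        c=clear(q,True); ang=np.degrees(np.arccos(-R[:,2]@n)); res.append((ang,c,np.degrees([yaw,pit]).round(0),q.round(2)))
print(len(res))
res=[r for r in res if r[1][0]>-.019]
for r in sorted(res,key=lambda r:r[0])[:12]: print(r)
E
time python3 plan2.py
```

```text
263
real	0m26.277s
user	0m26.770s
sys	0m0.060s
```

```bash
sed -i 's/    D=sd(np.array(X),np.array(r))/    D=sd(np.array(X),np.array(r))\n    if nomon: D[17:,6]=1/; s/def clear(q,info=False)/def clear(q,info=False,nomon=False)/' kin.py; sed -i 's/clear(q,True)/clear(q,True,True)/; s/>-.019/>0/; s/range(700)/range(1500)/' plan2.py; time python3 plan2.py
```

```text
595
(np.float64(0.3446141117204401), (np.float64(0.035682492868509344), (np.int64(23), np.int64(5)), array([ 0.506, -0.243,  0.182])), array([-0., 45.]), array([ 1.66,  0.63, -1.37,  2.28,  1.74,  0.23,  1.25]))
(np.float64(1.8162238864044429), (np.float64(0.035511451129498176), (np.int64(23), np.int64(5)), array([ 0.506, -0.244,  0.182])), array([ 2., 46.]), array([ 1.66,  0.63, -1.37,  2.26,  1.49,  0.22,  1.88]))
(np.float64(2.014625260022476), (np.float64(0.026630067747647777), (np.int64(13), np.int64(1)), array([ 0.215, -0.221,  0.492])), array([-1., 43.]), array([ 1.25,  0.32, -0.77,  2.32,  4.14,  0.22,  0.65]))
(np.float64(2.2912783534330394), (np.float64(0.019789680094948227), (np.int64(13), np.int64(1)), array([ 0.218, -0.215,  0.493])), array([-2., 43.]), array([ 1.14,  0.29, -0.64,  2.32,  4.17,  0.26,  0.34]))
(np.float64(2.3131986771677746), (np.float64(0.028140834491022317), (np.int64(13), np.int64(1)), array([ 0.215, -0.223,  0.491])), array([-1., 43.]), array([ 1.23,  0.31, -0.74,  2.32,  4.17,  0.24, -1.9 ]))
(np.float64(2.6804506104638137), (np.float64(0.0189159775
[... 732 characters left out ...]
 -0.62,  2.33,  4.09,  0.22, -0.04]))
(np.float64(3.2020999209882226), (np.float64(0.003525278659764007), (np.int64(13), np.int64(1)), array([ 0.227, -0.201,  0.5  ])), array([-5., 45.]), array([ 1.02,  0.25, -0.54,  2.32,  4.17,  0.23, -0.2 ]))
(np.float64(3.501855832937161), (np.float64(0.03613780275570756), (np.int64(23), np.int64(5)), array([ 0.506, -0.243,  0.181])), array([ 1., 42.]), array([ 1.32,  0.35, -0.83,  2.32,  4.17,  0.25,  1.08]))
(np.float64(4.133694451794341), (np.float64(0.03581491337345954), (np.int64(15), np.int64(0)), array([ 0.283, -0.241,  0.374])), array([-1., 41.]), array([ 1.38,  0.37, -0.91,  2.33,  3.91,  0.22, -0.36]))
real	0m46.536s
user	0m46.475s
sys	0m0.056s
```

```bash
cat > plan3.py <<'E'
from kin import *
st=np.array([-1.179,.469,-.049,1.532,.024,1.141,-.082])
R=tool(np.radians(-8),np.radians(15),1); seed=np.array([1.08,.81,-.35,2.3,3.75,1.15,1.7])
best=None
for x7 in(1.7,-1.5):
  s=seed.copy();s[6]=x7
  for fl in(1,-1):
    R=tool(np.radians(-8),np.radians(15),fl); q,e=ik(np.array([.534,-.36,.09]),R,s,.001)
    if e<2e-3: print(fl,e,q.round(3)); best=(fl,q)
fl,q=best; R=tool(np.radians(-8),np.radians(15),fl); rp=rpy(R); print('rpy',rp)
# path: pre <- in ; in -> up
qs={}
for nm,p in(('in',[.534,-.36,.09]),('pre',[.455,-.36,.09]),('up',[.534,-.36,.265])):
    qq=q
    for t in np.linspace(.1,1,10): qq,e=ik(np.array([.534,-.36,.09])*(1-t)+np.array(p)*t,R,qq,.001)
    qs[nm]=qq; print(nm,qq.round(3),e,clear(qq,True))
ways=[st,[-1.18,-.2,0,1.6,.5,1.1,.5],[1.0,-.2,-.3,2.2,3.3,1.1,1.2],qs['pre']]
# choose via-2 q7 sign consistent with pre
ways[2][6]=ways[3][6]*.8
for a,b in zip(ways,ways[1:]):
    a,b=np.array(a),np.array(b); print(min((clear(a+(b-a)*t,True)+(round(t,2),) for t in np.linspace(0,1,40)),key=lambda c:c[0]))
json.dump(dict(ways=[list(map(float,w)) for w in ways],rpy=list(map(float,rp))),open('ways.json','w'))
E
python3 plan3.py
```

```text
1 1.626561153679834e-06 [ 1.803  1.529 -1.38   2.279  3.023  0.611  0.073]
-1 7.421655717697019e-08 [ 1.077  0.801 -0.327  2.313  3.798  1.119  1.727]
1 7.651762068327271e-08 [ 1.065  0.799 -0.313  2.313  3.8    1.127 -1.423]
rpy [np.float64(-3.1415926535897927), np.float64(1.3089969389957474), np.float64(3.001966313430247)]
in [ 1.065  0.799 -0.313  2.313  3.8    1.127 -1.423] 6.433981301907489e-14 (np.float64(0.007313000567498441), (np.int64(23), np.int64(4)), array([ 0.534, -0.36 ,  0.09 ]))
pre [ 1.183  0.79  -0.26   2.409  3.947  1.201 -1.409] 2.5956772803870258e-08 (np.float64(0.038294208661992346), (np.int64(20), np.int64(7)), array([ 0.383, -0.35 ,  0.109]))
up [ 1.135  0.384 -0.391  2.295  3.923  0.844 -1.807] 1.321270604488661e-07 (np.float64(0.007999996662468884), (np.int64(23), np.int64(5)), array([ 0.534, -0.36 ,  0.265]))
(np.float64(0.059636913685397225), (np.int64(7), np.int64(1)), array([0.127, 0.219, 0.732]), np.float64(0.0))
(np.float64(-0.11533678445394607), (np.int64(15), np.int64(1)), array([ 0.328, -0.081,  0.66 ]), np.float64(0.72))
(np.float64(0.018653935186577188), (np.int64(15), np.int64(1)), array([ 0.223, -0.216,  0.584]), np.float64(0.0))
```

```bash
python3 - <<'E'
s=open('plan3.py').read()
i=s.index('ways=[st');j=s.index('for a,b in zip')
s=s[:i]+"ways=[st,[-1.18,-.15,0,.9,1.5,.9,-.5],[1.35,-.15,-.2,.9,3.3,.9,-1.2],qs['pre']]\n"+s[j:]
open('plan3.py','w').write(s)
E
python3 plan3.py | tail -3
```

```text
(np.float64(0.059636913685397225), (np.int64(7), np.int64(1)), array([0.127, 0.219, 0.732]), np.float64(0.0))
(np.float64(0.17814541265883793), (np.int64(3), np.int64(1)), array([ 0.007, -0.041,  0.473]), np.float64(0.0))
(np.float64(-0.09969906829600138), (np.int64(23), np.int64(2)), array([ 0.501, -0.592,  0.318]), np.float64(0.77))
```

```bash
sed -i "s/\[1.35,-.15,-.2,.9,3.3,.9,-1.2\],qs/[1.35,-.15,-.2,.9,3.3,.9,-1.2],[1.15,-.1,-.35,2.38,3.9,1.2,-1.41],qs/" plan3.py; python3 plan3.py | tail -4
```

```text
(np.float64(0.059636913685397225), (np.int64(7), np.int64(1)), array([0.127, 0.219, 0.732]), np.float64(0.0))
(np.float64(0.17814541265883793), (np.int64(3), np.int64(1)), array([ 0.007, -0.041,  0.473]), np.float64(0.0))
(np.float64(0.03957792862472753), (np.int64(17), np.int64(1)), array([ 0.233, -0.235,  0.497]), np.float64(1.0))
(np.float64(0.038294208661992346), (np.int64(20), np.int64(7)), array([ 0.383, -0.35 ,  0.109]), np.float64(1.0))
```

```bash
python3 - <<'E'
from h import *; import json
w=json.load(open('ways.json'))
for q in w['ways'][1:4]: robot.move_joints(q); s=robot.sense(); print(s['t'],s['wrist_force'].round(2))
robot.grip(0.0,30)
robot.move_joints(w['ways'][4])
s=robot.sense(); print(s['t'],s['tcp_pos'],s['wrist_force'].round(2),s['opening'],w['rpy'],s['tcp_rot'])
grab('side','side1'); grab('top','top1')
E
```

```text
3.825 [ 0.77  0.31 -0.33]
6.4333 [0.56 0.45 0.33]
9.6667 [-0.45  0.3   0.9 ]
12.175 [ 0.45532198 -0.36027253  0.09093459] [ 0.12 -0.81 -0.6 ] 4.1833181588952206e-05 [-3.1415926535897927, 1.3089969389957474, 3.001966313430247] [-3.13612693  1.31043578  3.00733256]
```

View pics/side1.png

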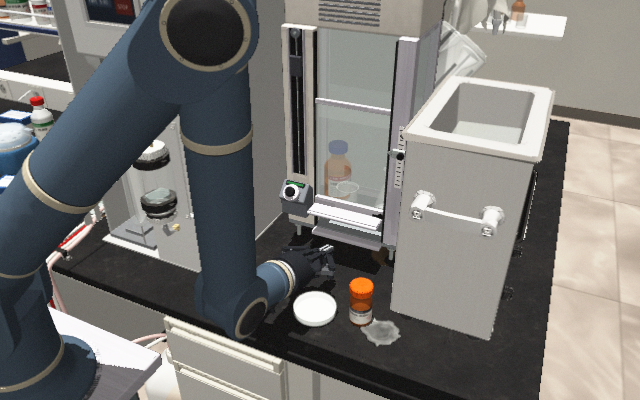

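Side view: the closed fingers are at about (325, 255), in front of and below the lip, with nothing touching. Next I'll move in under the lip and push most of the way up.

```bash
python3 - <<'E'
from h import *
robot.move_straight([.534,-.36,.09],vel=.08); s=robot.sense(); print(s['t'],s['tcp_pos'],s['wrist_force'].round(2))
print(robot.move_straight([.534,-.36,.125],vel=.03,contact_N=2)); s=robot.sense(); print(s['t'],s['tcp_pos'],s['wrist_force'].round(2))
robot.move_straight([.534,-.36,.235],vel=.05); s=robot.sense(); print(s['t'],s['tcp_pos'],s['wrist_force'].round(2),s['joint_pos'].round(2))
f=grab('side','side2'); t=grab('top','top2')
a=cv2.resize(f['image'][130:220,300:420,::-1],None,fx=5,fy=5,interpolation=cv2.INTER_CUBIC)
b=cv2.resize(t['image'][130:220,300:420,::-1],None,fx=5,fy=5,interpolation=cv2.INTER_CUBIC)
cv2.imwrite('pics/c3.png',cv2.resize(np.hstack([a,b]),None,fx=.66,fy=.66)); cv2.imwrite('pics/c3a.png',a)
E
```

```text
13.4083 [ 0.53342613 -0.36013784  0.08968417] [-0.22 -0.14  0.15]
True
14.0833 [ 0.53386105 -0.35999119  0.10734072] [-0.46 -0.38 -0.01]
16.8167 [ 0.53416843 -0.35997157  0.23505699] [-2.45  0.57 -2.38] [ 1.12  0.45 -0.38  2.31  3.88  0.89 -1.73]
```

View pics/c3.png

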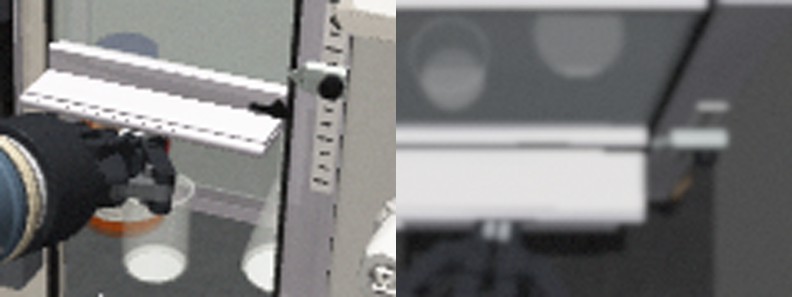

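The side crop puts the arrow tip at about (387, 162.4) and the pointer tip at about (388, 152.4), so the arrow is some 10 px below. I'll take subpixel values.

```bash
python3 - <<'E'
from h import *
f=dict(np.load('pics/side2.npz'));t=dict(np.load('pics/top2.npz'))
g=f['image'].astype(int).mean(2).round().astype(int)
print('arrow rows155-169 cols 372-391');print(g[155:170,372:392])
print('ptr rows146-160 cols 384-401');print(g[146:160,384:402])
for x in (.556,.559,.562): print(x,plane(f,(388,152.4),0,x).round(4),plane(f,(387,162.4),0,x).round(4))
print([depth(f,uv) for uv in((391,153),(393,153),(380,161),(384,162))])
print('top');h=t['image'].astype(int).mean(2).round().astype(int);print(h[168:180,368:392])
P=[]
for v in range(165,200):
  for u in range(305,370):
    z=t['range_z'][v,u]
    if z>0 and min(t['image'][v,u])>190:c,d=ray(t,(u,v));P.append(c+d*z)
print(len(P),np.median(P,axis=0))
E
```

```text
arrow rows155-169 cols 372-391
[[252 253 251 251 251 252 252 252 248 246 240 230 212 158 152  88  29  65
  125 115]
 [155 163 186 234 246 252 253 252 252 252 252 252 252 248 249  96  27  84
  135 119]
 [153 152 155 159 154 158 157 187 234 246 252 253 252 252 249 105  26  92
  146 140]
 [152 152 154 153 154 155 156 156 155 156 155 163 187 238 218  71  19  90
  147 148]
 [138 140 137 148 151 151 153 152 152 153 154 156 158 159 133  50  24  91
  148 149]
 [138 136 138 139 136 134 148 150 149 150 149  93  40 112 127  37  20 134
  144 148]
 [136 137 140 108  57  56 109 118 145 147  87  29  14  31  97  33  20 131
  147 151]
 [136 135 139  81  23  20  18  27  26  27  20  15  23  16  44  27  20 129
  147 154]
 [252 242 241 150 101  71  46  17  18  19  22  20  15  18  16  26  27 132
  146 153]
 [252 251 252 251 252 151 123 121 100  49  18  19  22  14  22  20  32 136
  145 152]
 [252 252 252 251 251 251 251 252 252 252 123  43  45  22  20  16  35 136
  147 154]
 [251 251 252 252 252 251 251 251 251 251 251 251 251 126  65  27  50 145
  148 152]
 [252 251 251 251 251 252 251 251 252 252 252 252
[... 2213 characters left out ...]
126 122 124 141 162 175
  179 180 180 181 180 178]
 [137 137 134 133 130 130 123 105  83  89 108 111 103  98  95 107 122 133
  136 137 136 135 133 132]
 [132 129 127 126 124 119 100  75  63  75  88  90  86  79  78  84  89  89
   87  86  86  83  78  75]
 [182 181 181 180 179 170 144 105  75  77  81  83  78  76  78  80  80  73
   66  66  68  62  49  40]
 [214 215 215 213 211 202 177 133  91  81  81  80  75  77  76  79  74  70
   63  65  70  63  45  34]
 [225 224 225 224 222 212 187 143  99  82  79  79  76  77  77  73  71  68
   66  69  68  62  46  33]
 [226 227 226 225 223 213 188 144 100  79  76  77  75  74  74  76  71  71
   70  71  69  59  43  33]]
1521 [ 0.54617917 -0.36990347  0.25780638]
```

```bash
python3 - <<'E'
from h import *
robot.move_straight([.534,-.36,.258],vel=.04); s=robot.sense(); print(s['t'],s['tcp_pos'],s['wrist_force'].round(2))
f=grab('side','side3'); t=grab('top','top3')
g=f['image'].astype(int).mean(2).round().astype(int); print(g[145:164,372:400])
for u,v in((384,151),(384,152),(384,153),(384,154),(391,152),(391,153),(391,154),(390,153)): print(u,v,f['range_z'][v,u],depth(f,(u,v)))
# pointer needle x in top view
for v in(172,173,174): print(v,plane(t,(380,v),2,.29),t['range_z'][v,378:388:2])
a=cv2.resize(f['image'][135:175,350:410,::-1],None,fx=12,fy=12,interpolation=cv2.INTER_CUBIC);cv2.imwrite('pics/c4.png',a)
E
```

```text
17.6417 [ 0.53455632 -0.36018603  0.25923251] [-1.04  0.38  0.35]
[[157 159 164 186 211 244 252 253 253 251 252 252 252 252 252 249  92  26
   88 143 145 145 149 148 147 155 170 167]
 [152 155 154 159 158 159 161 158 185 205 243 250 252 234 252 247  82  26
   91 145 145 146 150 148 148 165 169 173]
 [139 139 154 156 155 155 159 156 154 156 164 162 162 174 203 161  43  20
  129 145 145 148 148 148 148 165 169 172]
 [135 139 136 138 139 138 139 152 154 155 156 155 154 128 154 125  36  22
  137 143 148 176 174 177 147 176 171 171]
 [148 146 140 137 141 138 138 135 137 137 139 151  92  37 147 127  34  15
  125 152 182 244 244 242 242 234 233 131]
 [143 147 147 144  65  59  56 102 105 136 106  61  28  20  55  89  30  21
  130 130 140 220 234 240 245 244 244 244]
 [142 148 143 142  57  18  18  20  27  37  23  22  16  13  20  47 101 161
  121 116 123 141 142 145 158 178 219 233]
 [251 242 241 191 109 104  47  43  20  19  19  16  18  19  14  41 123 122
  116 115 139 133 133 135 136 139 140 114]
 [251 252 252 251 252 251 147 123 128 100  31  15  20  17  16  20 109 111
  114 110 122 130 127 12
[... 1236 characters left out ...]
29064178]
384 152 1.0009952 [ 0.56096167 -0.43529463  0.28785517]
384 153 1.0039374 [ 0.56081896 -0.43549068  0.28575146]
384 154 1.0050354 [ 0.55986696 -0.43593688  0.28406205]
391 152 0.99236774 [ 0.55795753 -0.45053008  0.2924315 ]
391 153 0.98954016 [ 0.55726834 -0.45089743  0.29063132]
391 154 0.9935656 [ 0.55723308 -0.45107385  0.2884943 ]
390 153 0.9925253 [ 0.55660591 -0.44905968  0.29053613]
172 [ 0.56171646 -0.44641982  0.29      ] [0.72365093 0.74501556 0.71524584 0.71247506 0.7135908 ]
173 [ 0.55988703 -0.44641326  0.29      ] [0.72150177 0.71632385 0.71485275 0.71424913 0.7128139 ]
174 [ 0.55805902 -0.44640676  0.29      ] [0.7207919  0.71989036 0.72105646 0.7161119  0.71282923]
```

View pics/c4.png

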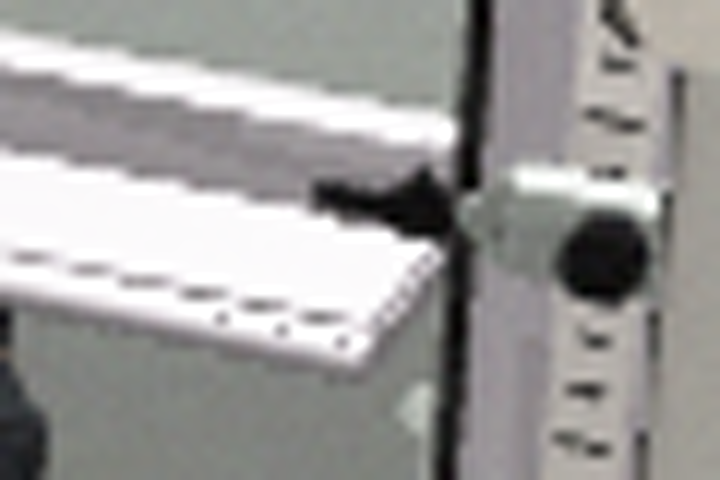

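Arrow tip is at about (387.5, 152.8) and pointer tip at about (388, 152.2). Since the pointer stands a little nearer the camera, roughly 2.5 mm is left. I'll go on in small, slow steps.

```bash
cat >> h.py <<'E'
def shift(a,b):
    def G(x): return x['image'][135:185,310:386].astype(np.float32).mean(2)
    T=G(a)[10:40,20:70]; m=cv2.matchTemplate(cv2.resize(G(b),None,fx=8,fy=8,interpolation=cv2.INTER_CUBIC),cv2.resize(T,None,fx=8,fy=8,interpolation=cv2.INTER_CUBIC),cv2.TM_CCOEFF_NORMED)
    l=cv2.minMaxLoc(m); return (l[3][0]/8-20,l[3][1]/8-10,l[1])
E
python3 - <<'E'
from h import *
a=dict(np.load('pics/side3.npz'))
robot.sleep(.2); s=robot.sense(); print(s['tcp_pos'],s['wrist_force'].round(2)); print(shift(a,grab('side','s4')))
for z in(.2590,.2598):
    robot.move_straight([.534,-.36,z],vel=.01); robot.sleep(.2); s=robot.sense(); print(s['t'],s['tcp_pos'],s['wrist_force'].round(2)); print(z,shift(a,grab('side','s5')))
E
```

```text
[ 0.53425919 -0.36008428  0.25819713] [ 0.55  0.68 -0.1 ]
(0.0, 0.0, 0.9939675331115723)
18.4417 [ 0.53398325 -0.36001774  0.25899637] [ 0.28 -0.49 -0.  ]
0.259 (-0.125, 0.0, 0.9975110292434692)
18.9417 [ 0.53389993 -0.35995513  0.25956556] [ 0.83  0.7  -1.28]
0.2598 (-0.125, 0.0, 0.9979283809661865)
```

```bash
python3 - <<'E'
from h import *
a=dict(np.load('pics/side3.npz'))
for z in(.2607,.2615):
    robot.move_straight([.534,-.36,z],vel=.01); robot.sleep(.2); s=robot.sense(); print(s['t'],s['tcp_pos'],s['wrist_force'].round(2)); f=grab('side','s%d'%(z*1e4)); print(z,shift(a,f))
g=f['image'].astype(int).mean(2).round().astype(int); print(g[145:160,380:394])
for u,v in((384,150),(384,151),(384,152),(384,153),(390,152),(390,153),(391,153)): print(u,v,depth(f,(u,v)))
a=cv2.resize(f['image'][135:175,350:410,::-1],None,fx=12,fy=12,interpolation=cv2.INTER_CUBIC);cv2.imwrite('pics/c5.png',a)
E
```

```text
19.4417 [ 0.53388811 -0.35993732  0.26046829] [ 0.79 -0.36 -2.01]
0.2607 (0.375, -0.25, 0.9811350703239441)
19.9417 [ 0.53398258 -0.35997035  0.26152386] [-0.88  0.47 -1.8 ]
0.2615 (-0.5, -1.0, 0.9946966171264648)
[[199 240 249 252 233 251 251 248  89  28  88 144 143 147]
 [156 161 159 165 162 193 239 207  63  22  92 142 145 145]
 [155 156 154 151 154 157 160 131  36  20 125 146 147 147]
 [138 138 148 153  92  40 148 130  32  19 136 140 145 175]
 [136 136 135  83  30  25  59 116  36  20 126 155 182 245]
 [ 30  56  34  23  20  18  20  46  27  24 126 129 138 220]
 [ 17  18  17  15  14  15  16  25 103 157 120 113 122 139]
 [ 99 101  26  18  14  20  19  41 123 120 114 116 138 130]
 [252 252 125  44  39  21  16  19 112 113 116 113 123 131]
 [251 251 250 251 251 252 122  60  45 114 115  91 129 119]
 [252 252 252 251 250 180 121  68  27  66 124 113 130 121]
 [251 251 251 251 216 204 117  51  26  86 134 118 128 121]
 [251 251 251 240 211 166 113  43  22  94 143 142 126 118]
 [252 251 240 172 202 117 123  51  20  91 148 146 148 145]
 [251 252 180 202 120 114 126  53  23  91 145 147 151 148]]
384 150 [ 0.55926788 -0.43551582  0.29305387]
384 151 [ 0.55832056 -0.43595973  0.29137281]
384 152 [ 0.56008107 -0.43556679  0.28830589]
384 153 [ 0.55930798 -0.4359574   0.28652861]
390 152 [ 0.55759025 -0.44860583  0.2921866 ]
390 153 [ 0.55710866 -0.44891152  0.29027907]
391 153 [ 0.55628597 -0.45118463  0.29113312]
```

View pics/c5.png

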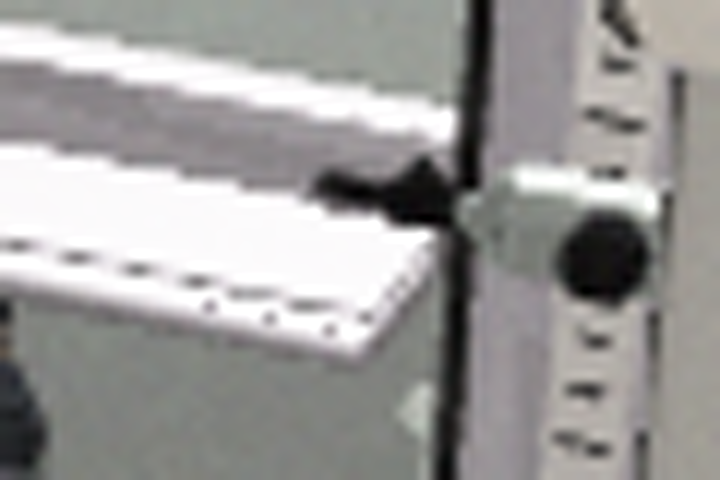

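Arrow tip is now about (387.5, 151.7) against the pointer's (388, 152.1). With the pointer's nearer depth allowed for, that is level within about 1 mm and not past. I'll back off downward, check the sash, and plan the button press.

```bash
python3 - <<'E'
from h import *
robot.move_straight([.534,-.36,.232],vel=.06); robot.move_straight([.445,-.355,.232],vel=.1)
s=robot.sense(); print(s['t'],s['tcp_pos'],s['wrist_force'].round(2),s['joint_pos'].round(3))
print(shift(dict(np.load('pics/s2615.npz')),grab('side','s6')))
E
cat > plan4.py <<'E'
from kin import *; import kin, sys
from plant import robot
kin.B=np.vstack([kin.B,[.517,-.445,.27,.56,-.28,.29]])
q0=np.array(robot.sense()['joint_pos'])
btn=np.array([.5155,-.2433,.1725]); n=np.array([-.7071,0,.7071]); best=None
rng=np.random.default_rng(3)
for pit in (41,43,45):
 for k in range(25):
  R=tool(0,np.radians(pit))@Ro.from_euler('z',rng.choice([0,np.pi/2,np.pi,-np.pi/2])).as_matrix()
  s=q0.copy() ; s[:6]=[1.3,.35,-.83,2.3,4.1,.25]; s+=rng.normal(0,.15,7); s[6]=rng.uniform(-2.5,2.5)
  pos=btn+.035*n-.011*R[:,2]; q,e=ik(pos,R,s)
  if e>1e-4: continue
  p2=btn-.007*n-.011*R[:,2]; qq=q;ok=True
  for t in np.linspace(.2,1,5): qq,e=ik(pos+(p2-pos)*t,R,qq,.001); ok&=e<1e-3
  c=min(clear(q0+(q-q0)*t,nomon=True) for t in np.linspace(0,1,30)); c2=clear(qq,nomon=True)
  if ok and (best is None or min(c,c2)-.003*abs(q-q0).max()>best[0]): best=(min(c,c2)-.003*abs(q-q0).max(),c,c2,pit,q,qq,pos,p2,rpy(R)); 
print(best)
json.dump([list(map(float,x)) for x in best[4:]],open('btn.json','w'))
E
python3 plan4.py
```

```text
21.675 [ 0.44548009 -0.35497503  0.23230102] [-0.89  0.12  0.44] [ 1.273  0.402 -0.346  2.424  4.055  0.987 -1.758]
(-0.125, 0.0, 0.9394558668136597)
NoneTraceback (most recent call last):
  File "plan4.py", line 18, in <module>
    json.dump([list(map(float,x)) for x in best[4:]],open('btn.json','w'))
                                           ~~~~^^^^
TypeError: 'NoneType' object is not subscriptable
```

```bash
sed -i 's/for pit in (41,43,45)/for pit in (34,37,40,43)/; s/R=tool(0,/R=tool(np.radians(rng.uniform(-10,4)),/; s/\.035\*n/.022*n/; s/rng.choice(\[0,np.pi\/2,np.pi,-np.pi\/2\])/rng.uniform(-3.1,3.1)/; s/range(25)/range(40)/' plan4.py; time python3 plan4.py
```

```text
(np.float64(0.028711140646296717), np.float64(0.04869878722915939), np.float64(0.030659352929389278), 34, array([ 1.51135638,  0.41034616, -0.95987229,  2.37142113,  4.03714841,
        0.37442627, -1.10866435]), array([ 1.37110576,  0.45235604, -0.85029866,  2.35790753,  3.90063128,
        0.40652953, -0.97732515]), array([ 0.49083475, -0.24373473,  0.19420732]), array([ 0.51134065, -0.24373473,  0.17370142]), [np.float64(-2.4015465870364876), np.float64(0.711681042123617), np.float64(-2.1439662889679916)])
real	0m12.365s
user	0m12.889s
sys	0m0.056s
```

```bash
sed -i 's/for pit in (34,37,40,43)/for pit in (39,41,43)/; s/range(40)/range(70)/; s/uniform(-10,4)/uniform(-3,3)/' plan4.py; time python3 plan4.py
```

```text
(np.float64(0.028013389258785028), np.float64(0.036144050686838035), np.float64(0.030097661306088725), 39, array([ 1.40373074,  0.31925149, -0.88431644,  2.35767407,  4.04876113,
        0.29220887, -1.51561367]), array([ 1.23874908,  0.36191784, -0.7486959 ,  2.34638667,  3.87648701,
        0.32490008, -1.35460475]), array([ 0.49139645, -0.24315358,  0.19497872]), array([ 0.51190235, -0.24315358,  0.17447282]), [np.float64(-2.687180430671801), np.float64(0.7948423717935), np.float64(-2.5585272101060434)])
real	0m8.886s
user	0m9.380s
sys	0m0.088s
```

```bash
python3 - <<'E'
from h import *; import json
q,qq,pos,p2,o=[np.array(x) for x in json.load(open('btn.json'))]; n=np.array([-.7071,0,.7071])
robot.move_joints(list(q)); robot.sleep(.1); s=robot.sense(); print(s['t'],s['tcp_pos'],s['wrist_force'].round(2))
f=grab('side','side7')
cv2.imwrite('pics/c6.png',cv2.resize(f['image'][140:260,200:360,::-1],None,fx=4.8,fy=4.8,interpolation=cv2.INTER_CUBIC))
p=s['tcp_pos']
print(robot.move_straight(list(pos-.030*n),vel=.02,contact_N=2.5)); s=robot.sense(); print(s['t'],s['tcp_pos'],(s['tcp_pos']-pos)@-n,s['wrist_force'].round(2),s['wrist_force']@n)
E
```

```text
22.525 [ 0.49050306 -0.2444212   0.19409791] [-0.54 -0.79 -0.13]
True
23.4833 [ 0.50381578 -0.24306944  0.18251231] 0.01759671658741499 [-1.32 -0.93  2.82] 2.927265714522495
```

View pics/c6.png

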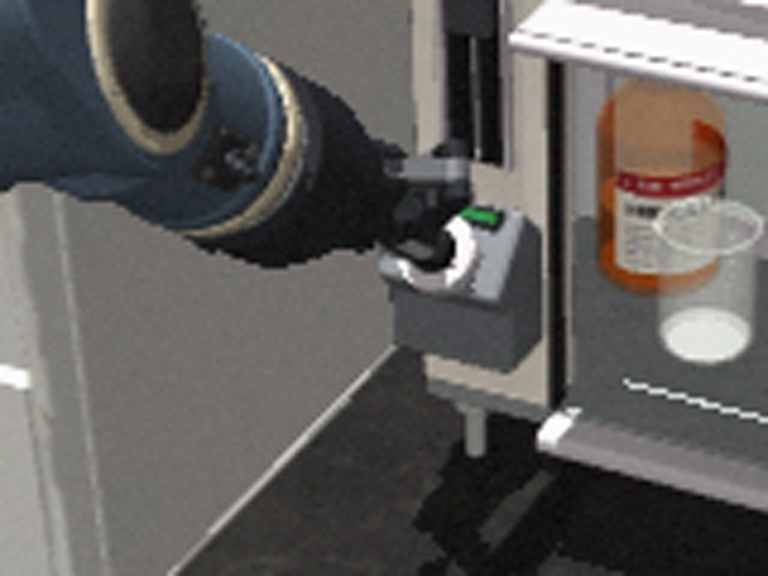

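The fingertips line up with the button at about (430, 250) in the crop, and contact is felt. I'll press it home while logging force against travel.

```bash
python3 - <<'E'
from h import *; import json
q,qq,pos,p2,o=[np.array(x) for x in json.load(open('btn.json'))]; n=np.array([-.7071,0,.7071])
for d in np.arange(.019,.036,.0015):
    robot.move_straight(list(pos-d*n),vel=.02); s=robot.sense(); F=s['wrist_force']@n
    print(round(s['t'],2),round(d,4),((s['tcp_pos']-pos)@-n).round(4),F.round(2),s['wrist_force'].round(1))
    if F>16: break
E
```

```text
23.73 0.019 0.019 4.82 [-3.4  0.2  3.5]
23.98 0.0205 0.0204 5.63 [-3.6  0.7  4.4]
24.23 0.022 0.0211 27.52 [-18.9   2.1  20. ]
```

Force climbs about 0.9 N/mm to about 5.6 N and then hits a hard stop at 27 N, so the button is fully in. I'll release it, retreat and check.

```bash
python3 - <<'E'
from h import *; import json
q,qq,pos,p2,o=[np.array(x) for x in json.load(open('btn.json'))]
robot.move_straight(list(pos),vel=.05); robot.move_joints([1.273,0.402,-0.346,2.424,4.055,0.987,-1.758]); robot.sleep(.3)
s=robot.sense(); print(s['t'],s['tcp_pos'],s['wrist_force'].round(2))
f=grab('side','side8'); print(shift(dict(np.load('pics/s2615.npz')),f),shift(dict(np.load('pics/s6.npz')),f))
E
```

```text
25.8333 [ 0.44567684 -0.35450799  0.23253244] [0.58 0.4  0.74]
(-0.125, 0.0, 0.9394010901451111) (0.0, 0.0, 0.999271035194397)
```

View pics/side8.png

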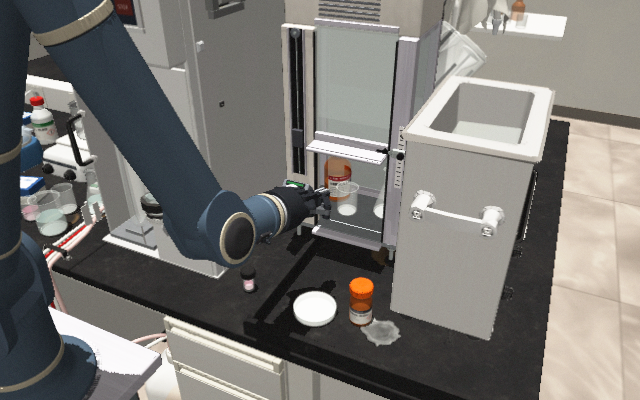

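The sash still stands at the pointer at about (387, 152). The vial, dish and bottle haven't moved, and the arm is touching nothing, so I'm handing in.

```bash
python3 -c "
from plant import robot
print(robot.close_job())"
```

```text
the job is handed in; nothing more can be done
None
```

I pushed the sash up from beneath its lip until its arrow stood level with the pointer (by my camera estimate within about 1 mm, not past), then pressed the airflow monitor's button to its stop and let it go; the pointer, vial, dish and bottle look unmoved, and I handed the job in at about 26 s (no verdict was returned).

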